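Drive a seal stone out of its clamp with the ejector rod

TASK

A carved seal stone is stuck in the sprung jaws of the knock-out stand. Take the blue-handled ejector rod from its rack, feel its tip gently into the bore of the brass guide on top of the stand, and press the stone out so that it drops onto the red felt below, without ever ramming the rod against the guide or crushing the stone on the felt. Then stand the rod back in a free hole of the rack, let go, and leave everything else where it is.

Things in the scene. Friction and masses are not known exactly. Their poses are not given: they have to be found in the camera images.
- stand: Dark steel knock-out stand, fixed, on a 130 x 130 x 8 mm wooden base; origin under its centre at bench level, z up. Open to -x and +x, cheeks on both y sides. Over the origin two copper sprung jaws (closing along x) hold the stone in a well, 38 mm wide in y, running from the felt up to the guide: a brass guide plate, 44 (x) x 64 (y) x 8 mm, with a 14 mm through bore at its centre
- stand_top (a point): Stand's centre in the plane of the guide's upper face, 106 mm above the stand's origin. The guide is clamped, but its bore lies anywhere from 10 mm to the -y side to 10 mm to the +y side of this point along the stand's y (0 in x); this is not measured: find it by sight or by touching lightly along y. Over 30 N of the rod on the guide spoils it
- stand_pad (a point): Centre of the red felt's upper face under the jaws, 10 mm above the stand's origin; the felt is 126 x 126 mm, 38 mm free between the cheeks. The stone lands here and then stands upright, its top 50 mm above the stand's origin, kept by steel lips at the corners of the well
- stone: Pale green seal stone, 22 (x) x 36 (y) x 40 (z) mm, 85 g; origin at the centre of its underside, axes along the stand's. At the start upright in the jaws, underside 48 to 53 mm above the stand's origin. It slides under a push of 7 to 20 N and drops out when the rod's tip is 58 to 63 mm above the stand's origin. Over 30 N of the rod on it spoils it; touch it only with the rod
- stone_mid (a point): Centre of the stone, 20 mm above its origin; 30 mm above the stand's origin once the stone stands on the felt
- rod: Ejector rod with a blue handle, upright in a rack hole, 120 g. Origin at the centre of its lower tip, z up along it. Steel shank 12 mm in diameter, 65 mm long, 1.5 mm chamfer at the tip; collar 26 mm in diameter from 65 to 69 mm; square blue handle 16 x 16 mm (faces along the rod's x and y, turned up to 0.12 rad in the rack) up to 127 mm. The only rod long enough
- rod_tip (a point): Centre of the rod's tip (its origin)
- rod_grip (a point): Middle of the blue handle, 100 mm above the tip
- rack: Wooden rod rack, 70 (x) x 150 (y) mm, fixed; origin at the centre of its underside (bench level). Top plate, upper face at 85 mm, with two 16 mm through holes 32 mm either side of the centre along y. A rod stands with its collar on the plate: the ejector rod's tip is then 20 mm above the rack's origin. Take handles with the fingers on their +x and -x sides
- rack_hole0 (a point): Centre of the mouth of the rack hole on the -y side, in the upper face
- rack_hole1 (a point): Centre of the mouth of the rack hole on the +y side, in the upper face
- stub: Red-handled short rod in the other rack hole (bystander): as the ejector rod but with a shank of only 30 mm; origin at its tip. Like the ejector rod in the rack, its handle reaches 147 mm above the bench, so carry the rod over or around it
- seal_red: Bystander: red-brown upright seal, 26 x 26 mm, 71 mm high with a domed top; origin under its centre
- seal_pale: Bystander: cream upright seal, 24 x 24 mm, 60 mm high with a domed top; origin under its centre
- blank: Bystander: pale green stone blank lying flat, 90 x 28 x 28 mm; origin under its centre
- paste_jar: Bystander: white jar with a blue lid, 72 mm in diameter, 50 mm high; origin under its centre
- brush: Bystander: brush lying on the bench; x along its length, handle to -x
- brocade_box: Bystander: gold brocade box, 100 x 150 x 70 mm; origin under its centre
Mind the look-alikes: they are no part of the job. What is shaped like the rod but orange is not meant.

How it is judged:
By the outcome, as a careful person would: the job done as asked, in the order asked, and still so for the second after the job is handed in, with the robot touching nothing.
It also fails if it takes over 72 s, if anything falls off the work surface, if the arm or the gripper's body presses on something with over 40 N, if the wrist force passes 120 N, or if a joint passes its speed limit or range.

ROBOT

A 7-joint arm with a two-finger parallel gripper is mounted at the origin on the work surface. World frame = base frame: x ahead of the robot, y to its left, z up, the work surface at z = 0. Lengths are in m, angles in rad, forces in N, time in s.
With the tool pointing down it reaches from about 0.4 to 0.9 m from the base axis. Payload 5.5 kg.
Tool frame: the origin (TCP) lies on the mounting face of the last link; the fingertips stand 178 mm ahead of it and the grasp point (between the pads) lies 159 mm ahead of it; z points along the fingers, y is the line along which they close (so a half turn about z gives the same grasp; the last joint's range is limited). The gripper opens to 92 mm and grips with 3 to 60 N. Pads are 19 mm wide; open, the fingers measure 130 mm over their backs; the gripper's body (75 mm by 190 mm) begins 47 mm behind the grasp point.
Start: joints at [-0.974, 0.501, -0.427, 1.55, 0.221, 1.138, -0.21], TCP at [0.213, 0.614, 0.405] pointing down, gripper open.
Joint ranges: [-2.88, 2.88], [-0.31, 2.03], [-1.54, 1.56], [0.2, 2.42], [-1.41, 4.55], [0.19, 2.02], [-2.57, 2.57]. Speed limits (rad/s): [2.57, 2.57, 3.14, 3.14, 3.14, 3.14, 3.14].

INTERFACE

Orientations are given as a unit quaternion [x, y, z, w].
In Python, from workcell import robot gives the robot as it stands.
- The arm moves only by the tool play_rows, never from a script. Its argument "commands" is a list of rows, each a list of 3 entries, a list of its own where there are three numbers: the finger opening in cm, from 0 to 9.18, then the shift along the tool's x, y, z in cm, then the turn about the tool's z in rad. In form: [[hand, [dx, dy, dz], turn], ...]. A call has 1 to 20 rows; each row is the pose to reach, as a shift and turn from the pose commanded when the call began, along the tool's axes at that moment; what a row does not reach only later rows make up. A row lasts 1/10 s, in which the tool goes at most 50 mm and 8.59 degrees, less where a joint would pass 70% of its speed; a pose out of reach is approached as far as the arm can. A call with a gripper value outside its range is refused whole. The fingers move at their own pace and stop on an object; the grip force is fixed at half the most. Time passes only in rows, so rows that repeat a pose let the fingers close. It gives the time, the measured TCP pose, the force, the opening and the grip force at its end, in the units of the state.
- robot.observe(): the state, without advancing time (a new reading comes with each control period).
- robot.capture(name): name is "scene" or "top" or "wrist"; returns the picture (384x512x3 uint8, blue, green, red); there is no depth.
- robot.get_calibration(name): a dict with "mtx" (3x3 intrinsics, pixels), "pose" (4x4, takes a point from camera to world coordinates). Camera axes: x right, y down, z forward; pixel columns grow to the right and rows downward; lengths in m; the calibration is good to about 2 mm. A picture is of the moment at which its call begins: read the wrist's pose just before it. get_calibration takes no time and is no camera call; for the wrist camera it gives the pose at the moment of the call.
- robot.finish_job(): hands the job in; it is judged then, once.
The state is a dict: "time_s": time; "joint_positions": joint angles; "joint_velocities": joint speeds; "joint_efforts": joint torques, N m; "tool_pos": TCP position; "tcp_rot": TCP orientation; "wrist_force": force on the tool from outside, world axes, zero at the start; "moment": the same for the moment, N m; "width": finger opening in m; "gripper_force": force on a finger pad.
Only numpy, scipy, OpenCV 4.12 (cv2) and the standard library are available. Lean on these libraries where they do the work, as an engineer would, in place of code of your own. Each camera call takes 0.05 s, during which the arm holds its last target. There are 200 camera calls.

## Working session

There is one attempt and no reset: what is moved stays moved. The work goes in short steps, Python scripts to look and compute and a tool call to move; the robot and the scene stay as the last step left them, time stands still between calls to the robot, and variables do not carry over. Pictures are saved under pics/ and viewed, at most 14 in all, crops included, and the job is handed in when it is done.

Besides the shell and the picture viewer there is one more tool, called by a JSON object that holds its "api" and its "payload", one argument or row to a line. play_rows: Moves the arm, as the interface text tells. Its arguments: {"type":"object","properties":{"commands":{"type":"array","items":{"type":"array"}}},"required":["commands"]}

```bash
mkdir -p pics; ls; python3 - <<'E'
from workcell import robot
import cv2,numpy as np
s=robot.observe();print(s)
for n in("scene","top"):
    i=robot.capture(n);cv2.imwrite(f"pics/{n}0.png",i);c=robot.get_calibration(n);print(n,c["mtx"].tolist(),np.round(c["pose"],4).tolist())
a=cv2.imread("pics/scene0.png");b=cv2.imread("pics/top0.png")
E
```

```text
pics
{'time_s': 0.0, 'joint_positions': array([-0.9737585 ,  0.50185595, -0.42677071,  1.55145891,  0.22080412,
        1.13830683, -0.21029533]), 'joint_velocities': array([-0.00186543,  0.00177518, -0.00074783,  0.00059755,  0.00010531,
        0.000776  ,  0.00032466]), 'joint_efforts': array([ 2.28302715e-04, -5.66588473e+01, -5.81615075e+00, -2.79116714e+01,
       -6.85613696e-02,  3.09703744e-02,  2.10016947e-04]), 'tool_pos': array([0.21293233, 0.61375224, 0.40366742]), 'tcp_rot': array([ 1.66122585e-01,  9.86104616e-01, -9.67990896e-04, -1.89757301e-04]), 'wrist_force': array([-0.00748886, -0.07688654,  0.46787651]), 'moment': array([ 0.02525028, -0.04692088, -0.00139265]), 'gripper_force': 0.0, 'width': 0.09215006034689788}
scene [[354.3073589237458, 0.0, 255.15955734010166], [0.0, 354.3073589237458, 194.44770942956674], [0.0, 0.0, 1.0]] [[-0.0354, 0.6979, -0.7153, 1.224], [0.9992, 0.0398, -0.0107, 0.0469], [0.021, -0.7151, -0.6987, 0.7646], [0.0, 0.0, 0.0, 1.0]]
top [[353.6711388619055, 0.0, 253.6954843958971], [0.0, 353.6711388619055, 190.8731986479811], [0.0, 0.0, 1.0]] [[-0.012, -0.9946, 0.1035, 0.4418], [-0.9996, 0.0092, -0.0277, 0.0653], [0.0266, -0.1037, -0.9942, 1.2296], [0.0, 0.0, 0.0, 1.0]]
```

View pics/scene0.png

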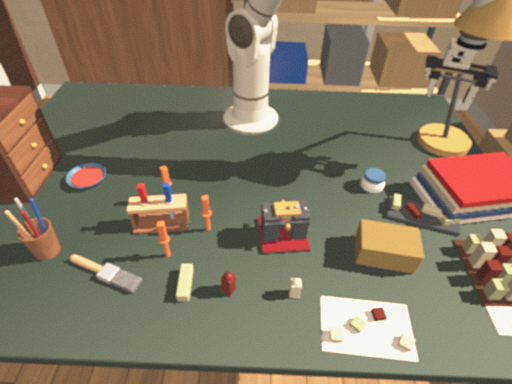

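View pics/top0.png

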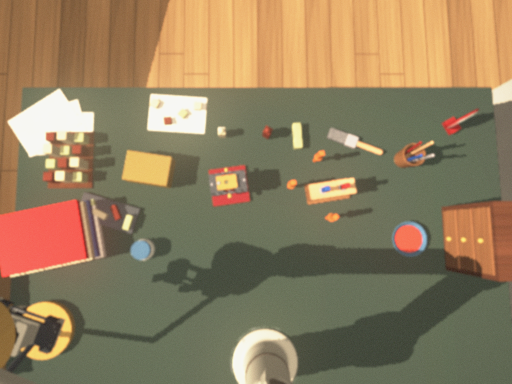

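The scene view shows the stand at about (285,225) and the rack at about (158,212), with a blue handle at (167,190), a red one at (142,192) and three orange decoys around it. In the top view the stand is at (229,185), the guide at (228,182) and the rack at (331,189).

```bash
cat > h.py <<'E'
from workcell import robot
import cv2,numpy as np
def ray(c,u,v):
    K,P=np.array(c["mtx"]),np.array(c["pose"])
    d=P[:3,:3]@np.linalg.solve(K,[u,v,1.]);return P[:3,3],d
def plane(c,u,v,z):
    o,d=ray(c,u,v);return o+d*(z-o[2])/d[2]
def tri(*rs):
    A=0;b=0
    for o,d in rs:
        d=d/np.linalg.norm(d);M=np.eye(3)-np.outer(d,d);A=A+M;b=b+M@o
    return np.linalg.solve(A,b)
def blobs(img,lo,hi,amin=15):
    m=cv2.inRange(cv2.cvtColor(img,cv2.COLOR_BGR2HSV),np.array(lo),np.array(hi))
    n,l,st,ce=cv2.connectedComponentsWithStats(m)
    return [(np.round(ce[i],1).tolist(),st[i].tolist()) for i in range(1,n) if st[i,4]>=amin],m
E
python3 - <<'E'
from h import *
a=cv2.imread("pics/scene0.png");b=cv2.imread("pics/top0.png")
ca,cb=robot.get_calibration("scene"),robot.get_calibration("top")
for nm,lo,hi in(("blue",(100,120,60),(125,255,255)),("yellow",(20,120,120),(32,255,255)),("orange",(5,170,120),(14,255,255)),("red",(172,120,60),(180,255,255)),("red0",(0,150,80),(4,255,255))):
    for n,i,x0,x1 in(("scene",a,110,330),("top",b,200,365)):
        print(nm,n,[q for q in blobs(i,lo,hi,5)[0] if x0<q[0][0]<x1 and 140<q[0][1]<260])
v=np.zeros((560,800,3),np.uint8)
v[:280,:400]=cv2.resize(a[160:230,115:215],(400,280),interpolation=2);v[:280,400:]=cv2.resize(a[190:260,235:335],(400,280),interpolation=2)
v[280:,:400]=cv2.resize(b[150:220,270:370],(400,280),interpolation=2);v[280:,400:]=cv2.resize(b[150:220,180:280],(400,280),interpolation=2)
cv2.imwrite("pics/z.png",v)
E
```

```text
blue scene [([166.8, 191.0], [163, 184, 8, 17, 88])]
blue top [([325.4, 188.9], [323, 188, 6, 3, 14])]
yellow scene [([286.3, 207.6], [275, 201, 25, 13, 209]), ([288.0, 225.0], [287, 224, 3, 3, 5])]
yellow top [([225.5, 170.0], [225, 169, 2, 3, 6]), ([226.8, 181.5], [216, 175, 21, 15, 219]), ([229.0, 195.3], [228, 194, 3, 3, 7])]
orange scene [([163.1, 174.7], [160, 168, 7, 13, 26]), ([205.3, 207.6], [203, 200, 6, 15, 68]), ([207.0, 222.7], [205, 216, 4, 14, 25]), ([161.5, 233.0], [156, 224, 11, 18, 92]), ([165.8, 249.0], [163, 243, 6, 13, 29])]
orange top [([318.2, 157.1], [314, 153, 10, 9, 41]), ([292.0, 185.6], [289, 184, 7, 4, 16]), ([331.4, 216.2], [329, 214, 7, 7, 24])]
red scene [([283.3, 231.9], [280, 227, 8, 9, 24]), ([280.2, 237.9], [278, 236, 5, 5, 8]), ([284.6, 240.1], [277, 236, 16, 9, 37]), ([273.2, 242.4], [272, 241, 4, 4, 9]), ([265.4, 243.1], [264, 242, 4, 3, 7]), ([288.8, 244.2], [288, 243, 3, 4, 5]), ([294.6, 246.0], [294, 244, 2, 5, 5])]
red top []
red0 scene [([141.6, 191.8], [137, 183, 9, 20, 120]), ([259.2, 220.2], [258, 217, 3, 8, 19]), ([285.7, 244.4], [262, 228, 48, 25, 450])]
red0 top [([236.3, 167.7], [229, 166, 16, 5, 52]), ([215.5, 170.6], [209, 169, 14, 4, 42]), ([344.9, 185.7], [341, 184, 9, 4, 25]), ([230.7, 198.8], [213, 192, 37, 14, 313])]
```

View pics/z.png

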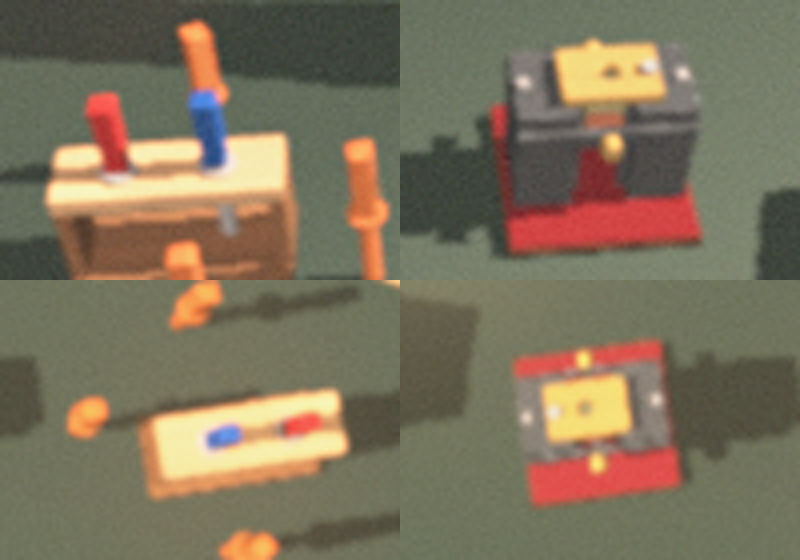

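The crops show the blue handle in the rack beside the red stub, and a dark bore in the guide at scene pixel ~(288,207.5) and top pixel ~(226.3,182). I'll triangulate these next.

```bash
python3 - <<'E'
from h import *
a=cv2.imread("pics/scene0.png");b=cv2.imread("pics/top0.png")
ca,cb=robot.get_calibration("scene"),robot.get_calibration("top")
def t(p,q): return np.round(tri(ray(ca,*p),ray(cb,*q)),4)
sc=lambda x,y,x0,y0:(x0+x/4-.375,y0+y/4-.375)
print("bore tri",t(sc(212,70,235,190),sc(185,128,180,150)),"scene106",plane(ca,*sc(212,70,235,190),.106),"top106",plane(cb,*sc(185,128,180,150),.106))
print("guide top",plane(cb,226.8,181.5,.106),"scene",plane(ca,286.3,207.6,.104))
sL,sR=plane(cb,*sc(127,137,180,150),.1),plane(cb,*sc(256,118,180,150),.1);print("cheek dots",sL,sR,"len",np.linalg.norm(sL-sR),"yaw",np.arctan2(-(sL-sR)[0],(sL-sR)[1]))
# guide rect
for im,c,nm in((b,cb,"top"),(a,ca,"scene")):
    bl,m=blobs(im,(18,100,110),(34,255,255),100)
    n,l,st,ce=cv2.connectedComponentsWithStats(m)
    pt=(226,181) if nm=="top" else (286,207)
    k=[i for i in range(1,n) if np.hypot(*(ce[i]-pt))<5 and st[i,4]>100][0]
    p=np.argwhere(l==k)[:,::-1]; w=np.array([plane(c,*q,.106)[:2] for q in p]);
    print(nm,"guide rect",cv2.minAreaRect((w*1000).astype(np.float32)))
red=blobs(b,(0,120,60),(6,255,255),30)[1]|blobs(b,(172,120,60),(180,255,255),30)[1]
p=np.argwhere(red)[:,::-1];p=np.array([q for q in p if 200<q[0]<255 and 155<q[1]<210]);w=np.array([plane(cb,*q,.010)[:2] for q in p])
print("felt rect",cv2.minAreaRect((w*1000).astype(np.float32)))
# handles
print("blue tri",t((166.8,191),(325.4,188.9)),"red",t((141.6,191.8),(344.9,185.7)))
for nm,p,q in(("or1",sc(185,250,115,160),sc(190,320-280,270,150)),("or2",sc(360,150,115,160),sc(85,140,270,150)),("or3",sc(195,30,115,160),sc(240,265,270,150))):print(nm,t(p,q))
# rack top plate rect
bl,m=blobs(b,(14,40,170),(30,160,255),150)
n,l,st,ce=cv2.connectedComponentsWithStats(m)
for k in range(1,n):
    if 305<ce[k][0]<358 and 175<ce[k][1]<205 and st[k,4]>100:
        p=np.argwhere(l==k)[:,::-1];w=np.array([plane(cb,*x,.085)[:2] for x in p]);print("rack",st[k],cv2.minAreaRect((w*1000).astype(np.float32)))
E
```

```text
bore tri [0.5895 0.1225 0.1038] scene106 [0.59166421 0.12192428 0.106     ] top106 [0.58922887 0.12260722 0.106     ]
guide top [0.58960678 0.11965298 0.106     ] scene [0.59162864 0.11868117 0.104     ]
cheek dots [0.58313183 0.1693871  0.1       ] [0.59765044 0.06580697 0.1       ] len 0.10459270287801024 yaw 0.13926063049463858
top guide rect ((588.7350463867188, 121.67733001708984), (44.38249588012695, 63.743167877197266), 6.755904674530029)
scene guide rect ((594.9892578125, 120.45484924316406), (60.18377685546875, 62.942867279052734), 8.083182334899902)
felt rect ((589.2093505859375, 116.99504089355469), (129.51907348632812, 129.78880310058594), 7.82668399810791)
blue tri [ 0.5618 -0.1944  0.1174] red [ 0.5713 -0.2571  0.1201]
or1 [ 0.6601 -0.1813  0.1059]
or2 [ 0.577  -0.0889  0.1153]
or3 [ 0.477  -0.2119  0.1256]
rack [308 177  49  24 685] ((566.4136352539062, -223.03628540039062), (59.15061950683594, 157.8428497314453), 9.156917572021484)
```

Stand centre is about (0.589, 0.117) with yaw 0.14, and the bore is about 5 mm to its +y side. The rod is at (0.562, -0.194) and the rack yaw is about 0.15. The sizes check out: the guide measures 44x64 and the rods are 63 mm apart. Next I'll move above the rod and look with the wrist camera.

```bash
cat >> h.py <<'E'
from scipy.spatial.transform import Rotation as R
def go(grasp,heading=None):
    """shift (cm) in tool axes + turn for grasp point target (world) & heading of tool y"""
    s=robot.observe();M=R.from_quat(s["tcp_rot"]).as_matrix();y=M[:,1]
    g=s["tool_pos"]+.159*M[:,2]
    h=np.arctan2(y[1],y[0]);out=M.T@(np.array(grasp)-(s["tool_pos"]+np.array([0,0,-.159])))*100
    print("t",round(s["time_s"],2),"grasp",g.round(4),"h",round(h,4),"tilt",M[:,2].round(4),"F",s["wrist_force"].round(1),"w",round(s["width"],4))
    print("shift cm",out.round(2),"turn",None if heading is None else round(h-heading,3))
E
python3 -c "
from h import *
go((.5618,-.1944,.25),.15)"
```

```text
t 0.1 grasp [0.2128 0.6135 0.2448] h 1.2371 tilt [-6.0e-04 -1.6e-03 -1.0e+00] F [-1.4  0.8 -0.1] w 0.0914
shift cm [-59.44 -64.93  -0.41] turn 1.087
```

{"api": "play_rows", "payload": {
  "commands": [
    [5, [-3, -3.3, 0], 0.05],
    [5, [-59.4, -64.9, 0], 1.09],
    [5, [-59.4, -64.9, 0], 1.09],
    [5, [-59.4, -64.9, 0], 1.09],
    [5, [-59.4, -64.9, 0], 1.09],
    [5, [-59.4, -64.9, 0], 1.09],
    [5, [-59.4, -64.9, 0], 1.09],
    [5, [-59.4, -64.9, 0], 1.09],
    [5, [-59.4, -64.9, 0], 1.09],
    [5, [-59.4, -64.9, 0], 1.09],
    [5, [-59.4, -64.9, 0], 1.09],
    [5, [-59.4, -64.9, 0], 1.09],
    [5, [-59.4, -64.9, 0], 1.09],
    [5, [-59.4, -64.9, 0], 1.09],
    [5, [-59.4, -64.9, 0], 1.09],
    [5, [-59.4, -64.9, 0], 1.09],
    [5, [-59.4, -64.9, 0], 1.09],
    [5, [-59.4, -64.9, 0], 1.09],
    [5, [-59.4, -64.9, 0], 1.09],
    [5, [-59.4, -64.9, 0], 1.09]
  ]
}}

```text
time_s: 2.1
tool_pos: [0.5612, -0.1943, 0.4038]
tcp_rot: [0.654, 0.757, -0.0, -0.001]
wrist_force: [-0.3, 0.4, -0.5]
width: 0.0499
gripper_force: 0.0
```

```bash
python3 - <<'E'
from h import *
go((.5618,-.1944,.25),.15)
c=robot.get_calibration("wrist");i=robot.capture("wrist");cv2.imwrite("pics/w1.png",i)
print(np.round(c["pose"],3).tolist())
for nm,lo,hi in(("blue",(100,120,60),(125,255,255)),("red",(0,150,80),(4,255,255))):print(nm,blobs(i,lo,hi,60)[0])
E
```

```text
t 2.1 grasp [ 0.561  -0.1942  0.2448] h 0.1451 tilt [-1.7e-03  5.0e-04 -1.0e+00] F [-0.3  0.4 -0.5] w 0.0499
shift cm [-0.02  0.05 -0.52] turn -0.005
[[0.989, 0.141, 0.037, 0.551], [0.146, -0.955, -0.258, -0.126], [-0.001, 0.261, -0.965, 0.384], [0.0, 0.0, 0.0, 1.0]]
blue [([260.8, 190.8], [253, 176, 17, 30, 474])]
red [([260.5, 242.8], [253, 235, 16, 16, 221])]
```

View pics/w1.png

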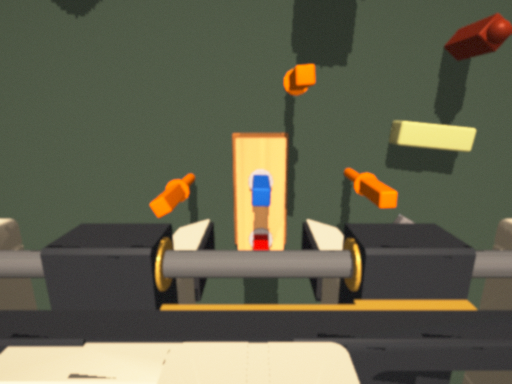

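The wrist picture shows the blue handle centred at (261,191) in the rack, the red stub at (260,243), and the orange decoys to the sides, clear of the finger paths. I'll refine the rod's position and yaw from it.

```bash
python3 - <<'E'
from h import *
i=cv2.imread("pics/w1.png");c=robot.get_calibration("wrist");ca,cb=robot.get_calibration("scene"),robot.get_calibration("top")
print("3view",tri(ray(c,260.8,190.8),ray(ca,166.8,191),ray(cb,325.4,188.9)), "w@.118",plane(c,260.8,190.8,.118))
hsv=cv2.cvtColor(i,cv2.COLOR_BGR2HSV)
for r in range(172,210,2):
    row=hsv[r,246:276];x=np.where((row[:,0]>95)&(row[:,0]<128)&(row[:,1]>100))[0]
    print(r,(x.min()+246,x.max()+246) if len(x) else None,hsv[r,260].tolist())
E
```

```text
3view [ 0.56289361 -0.19428832  0.11843346] w@.118 [ 0.56424832 -0.19486719  0.118     ]
172 None [11, 28, 242]
174 None [135, 29, 211]
176 (np.int64(254), np.int64(267)) [109, 181, 207]
178 (np.int64(254), np.int64(267)) [107, 210, 210]
180 (np.int64(254), np.int64(268)) [107, 215, 210]
182 (np.int64(253), np.int64(268)) [107, 211, 211]
184 (np.int64(253), np.int64(268)) [107, 212, 209]
186 (np.int64(253), np.int64(269)) [107, 216, 209]
188 (np.int64(253), np.int64(269)) [106, 202, 234]
190 (np.int64(253), np.int64(269)) [106, 201, 239]
192 (np.int64(253), np.int64(269)) [106, 211, 228]
194 (np.int64(253), np.int64(269)) [107, 210, 227]
196 (np.int64(253), np.int64(269)) [107, 209, 225]
198 (np.int64(253), np.int64(269)) [107, 213, 224]
200 (np.int64(253), np.int64(269)) [107, 213, 224]
202 (np.int64(253), np.int64(268)) [107, 211, 221]
204 (np.int64(253), np.int64(268)) [108, 200, 209]
206 None [157, 51, 141]
208 None [14, 148, 193]
```

{"api": "play_rows", "payload": {
  "commands": [
    [5, [0, 0.2, 4], 0],
    [5, [0, 0.2, 8], 0],
    [5, [0, 0.2, 10], 0],
    [5, [0, 0.2, 12.2], 0],
    [5, [0, 0.2, 12.2], 0],
    [1, [0, 0.2, 12.2], 0],
    [1, [0, 0.2, 12.2], 0],
    [1, [0, 0.2, 12.2], 0],
    [1, [0, 0.2, 12.2], 0],
    [1, [0, 0.2, 12.2], 0]
  ]
}}

```text
time_s: 3.15
tool_pos: [0.5637, -0.1935, 0.2835]
tcp_rot: [0.653, 0.757, 0.0, 0.0]
wrist_force: [0.9, -0.3, 3.1]
width: 0.0157
gripper_force: 30.0
```

```bash
python3 - <<'E'
from h import *
go((.5618,-.1944,.28),.15)
s=robot.observe();print(s["gripper_force"],s["moment"])
E
```

```text
t 3.15 grasp [ 0.5639 -0.1935  0.1245] h 0.1469 tilt [ 1.1e-03 -2.0e-04 -1.0e+00] F [ 0.9 -0.3  3.1] w 0.0157
shift cm [ -0.07  -0.18 -15.55] turn -0.003
29.999856054782867 [ 0.04230554  0.10356893 -0.07001931]
```

{"api": "play_rows", "payload": {
  "commands": [
    [1, [0, 0, -2], 0],
    [1, [0, 0, -5], 0],
    [1, [0, 0, -8], 0],
    [1, [0, 0, -12], 0],
    [1, [0, 0, -15.5], 0],
    [1, [0, 0, -15.5], 0],
    [1, [0, 0, -15.5], 0]
  ]
}}

```text
time_s: 3.85
tool_pos: [0.5635, -0.1935, 0.4385]
tcp_rot: [0.653, 0.757, 0.001, 0.001]
wrist_force: [-0.0, -0.2, -2.2]
width: 0.0156
gripper_force: 30.0
```

```bash
python3 - <<'E'
from h import *
go((.5895,.1225,.106+.1045+.06),.137)
i=robot.capture("wrist");cv2.imwrite("pics/w2.png",i)
E
```

```text
t 3.85 grasp [ 0.5638 -0.1935  0.2795] h 0.1469 tilt [ 1.8e-03 -2.0e-04 -1.0e+00] F [-0.  -0.2 -2.2] w 0.0156
shift cm [30.88  7.2   0.9 ] turn 0.01
```

View pics/w2.png

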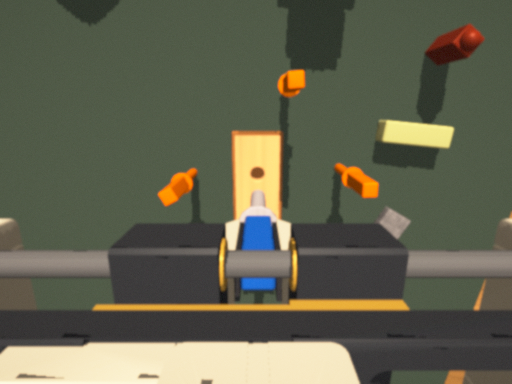

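The rod is lifted cleanly, with its tip at about (258,195) and the now empty hole at (258,172). I'll carry it over to just above the stand.

{"api": "play_rows", "payload": {
  "commands": [
    [1, [3, 0.7, 0], 0.01],
    [1, [7, 1.6, 0], 0.01],
    [1, [12, 2.8, 0], 0.01],
    [1, [17, 4, 0], 0.01],
    [1, [22, 5.1, 0], 0.01],
    [1, [26, 6, 0], 0.01],
    [1, [29, 6.8, 0], 0.01],
    [1, [30.9, 7.2, 0], 0.01],
    [1, [30.9, 7.2, 0], 0.01],
    [1, [30.9, 7.2, 0], 0.01],
    [1, [30.9, 7.2, 0], 0.01]
  ]
}}

```text
time_s: 5.0
tool_pos: [0.5894, 0.1208, 0.4367]
tcp_rot: [0.658, 0.753, -0.001, -0.0]
wrist_force: [0.7, -0.0, -1.2]
width: 0.0161
gripper_force: 30.0
```

```bash
python3 - <<'E'
from h import *
go((.5895,.1225,.106+.1045+.015),.137)
c=robot.get_calibration("wrist");i=robot.capture("wrist");cv2.imwrite("pics/w3f.png",i)
cv2.imwrite("pics/w3.png",cv2.resize(i[110:260,170:350],(720,600),interpolation=2))
from pickle import dump;dump(c,open("c3.pkl","wb"))
E
```

```text
t 5.0 grasp [0.5891 0.1205 0.2777] h 0.1345 tilt [-0.0018 -0.0016 -1.    ] F [ 0.7 -0.  -1.2] w 0.0161
shift cm [0.18 0.04 5.22] turn -0.002
```

View pics/w3.png

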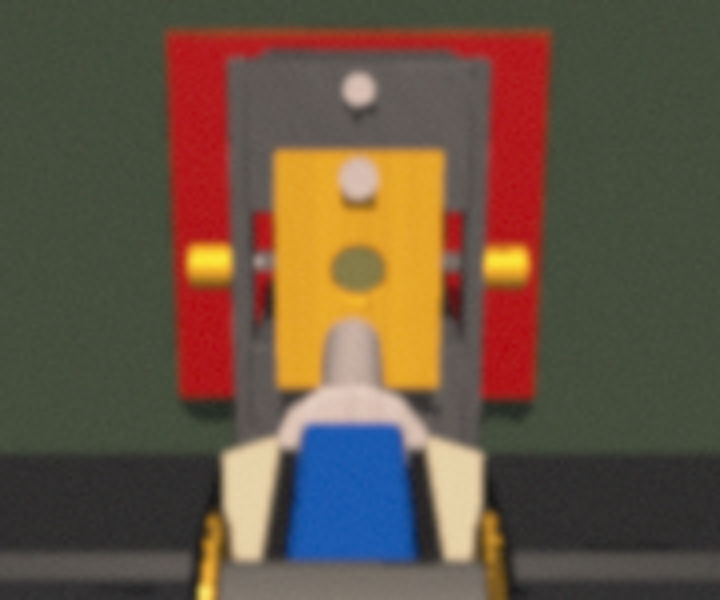

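The guide is clear: the bore is at crop (358,269), a little to the +y side of the guide's centre, and the rod tip's end is at about (350,328). I'll compute the correction in the wrist frame relative to the tip.

```bash
python3 - <<'E'
from h import *
from pickle import load
c=load(open("c3.pkl","rb"));f=lambda x,y:(170+x/4-.375,110+y/4-.375)
b=plane(c,*f(358,269),.106);print("bore",b)
g=plane(c,*f(359,(150+388)/2),.106);print("guide centre",g)
def proj(p):
    P=np.linalg.inv(np.array(c["pose"]));q=np.array(c["mtx"])@(P[:3,:3]@np.array(p)+P[:3,3]);q=q[:2]/q[2];return ((q[0]-170+.375)*4,(q[1]-110+.375)*4)
print("pred tip crop px",proj((.5891,.1205,.1732)),"collar",proj((.5891,.1205,.1732+.067)))
print("tip@z",plane(c,*f(350,328),.1732))
print("guide corner span",np.linalg.norm(plane(c,*f(274,269),.106)-plane(c,*f(443,269),.106)),np.linalg.norm(plane(c,*f(358,150),.106)-plane(c,*f(358,389),.106)))
go((b[0],b[1],.106+.1045+.015),.137)
h=plane(c,0,0,0)
E
```

```text
bore [0.59051999 0.12091251 0.106     ]
guide centre [0.59078417 0.1209486  0.106     ]
pred tip crop px (np.float64(352.2300891320315), np.float64(338.761696321611)) collar (np.float64(351.7521136924588), np.float64(454.7998245326107))
tip@z [0.588312  0.1227835 0.1732   ]
guide corner span 0.04506123517109112 0.06526989879519869
t 5.05 grasp [0.5893 0.1205 0.2781] h 0.1341 tilt [-0.0011 -0.0013 -1.    ] F [-0.2  0.  -1.6] w 0.016
shift cm [0.02 0.11 5.26] turn -0.003
```

The predicted tip agrees with what the camera sees to about 0.5 mm. I'll descend to about 8 mm above the guide and check again.

{"api": "play_rows", "payload": {
  "commands": [
    [1, [0.05, 0.15, 2], 0],
    [1, [0.05, 0.15, 4], 0],
    [1, [0.05, 0.15, 5.4], 0],
    [1, [0.05, 0.15, 5.9], 0],
    [1, [0.05, 0.15, 5.9], 0],
    [1, [0.05, 0.15, 5.9], 0]
  ]
}}

```text
time_s: 5.65
tool_pos: [0.5913, 0.1233, 0.3795]
tcp_rot: [0.657, 0.754, 0.0, 0.0]
wrist_force: [-1.1, 0.1, -0.5]
width: 0.0162
gripper_force: 30.0
```

```bash
python3 - <<'E'
from h import *
go((.5905,.121,.106+.1045-.001),.137)
c=robot.get_calibration("wrist");i=robot.capture("wrist")
cv2.imwrite("pics/w4.png",cv2.resize(i[140:240,210:310],(600,600),interpolation=2))
ca=robot.get_calibration("scene");i=robot.capture("scene");cv2.imwrite("pics/s4.png",cv2.resize(i[180:260,235:335],(800,640),interpolation=2)[:600])
from pickle import dump;dump(c,open("c4.pkl","wb"))
E
```

```text
t 5.65 grasp [0.5914 0.1234 0.2205] h 0.1366 tilt [ 1.1e-03  2.0e-04 -1.0e+00] F [-1.1  0.1 -0.5] w 0.0162
shift cm [-0.22 -0.11  1.1 ] turn -0.0
```

View pics/w4.png

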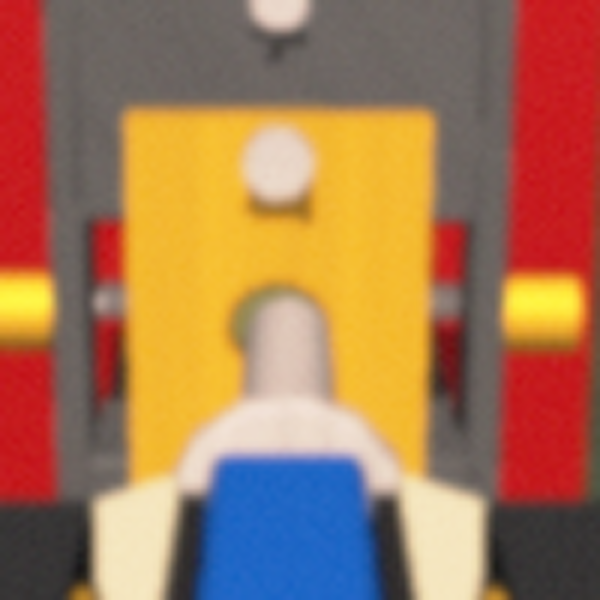

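The tip sits about 1.3 mm to the right of the bore's centre: the bore spans u 231–328, the shank 247–330. I'll quantify the y direction too, using the bore's top edge (v=287), the tip's top edge (v≈293) and the guide's far edge (v=107).

```bash
python3 - <<'E'
from h import *
from pickle import load
c=load(open("c4.pkl","rb"));f=lambda x,y:(210+x/6-.417,140+y/6-.417)
e=plane(c,*f(280,107),.106);b=plane(c,*f(279.5,287),.106)
th=.137;yv=np.array([-np.sin(th),np.cos(th),0])
print("bore from edge",e-32*.001*yv,"from bore top",b-.007*yv)
for r,z in((.0045,.116),(.006,.1175)):
    t=plane(c,*f(289,293),z);print("tip",t-r*yv)
s=robot.observe();M=R.from_quat(s["tcp_rot"]).as_matrix();print("grasp now",s["tool_pos"]+.159*M[:,2])
E
```

```text
bore from edge [0.59077955 0.12133404 0.106     ] from bore top [0.59089231 0.11984669 0.106     ]
tip [0.59167302 0.12420378 0.116     ]
tip [0.59182089 0.1231063  0.1175    ]
grasp now [0.59159155 0.12362498 0.22077267]
```

View pics/s4.png

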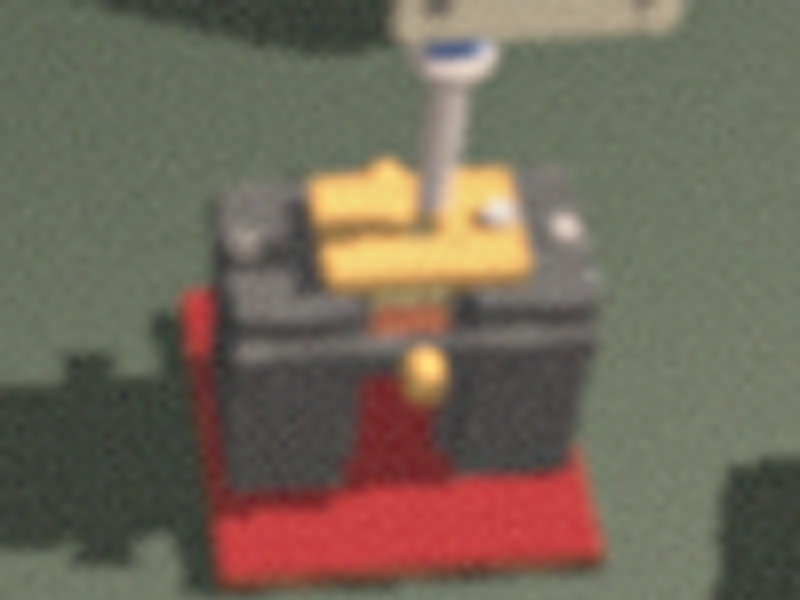

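Both views agree: the tip needs to shift about 2.4 mm to -y and 1.4 mm to -x. I'll make that correction and then feel downwards.

{"api": "play_rows", "payload": {
  "commands": [
    [1, [-0.24, -0.14, 0], 0],
    [1, [-0.24, -0.14, 0.3], 0],
    [1, [-0.24, -0.14, 0.5], 0],
    [1, [-0.24, -0.14, 0.5], 0],
    [1, [-0.24, -0.14, 0.5], 0]
  ]
}}

```text
time_s: 6.25
tool_pos: [0.5898, 0.121, 0.3736]
tcp_rot: [0.657, 0.754, -0.0, -0.0]
wrist_force: [-0.8, 0.1, -1.3]
width: 0.016
gripper_force: 30.0
```

```bash
python3 - <<'E'
from h import *
go((.5905,.121,.106+.1045-.001),.137)
c=robot.get_calibration("wrist");i=robot.capture("wrist")
cv2.imwrite("pics/w5.png",cv2.resize(i[150:220,220:300],(640,560),interpolation=2))
go((.5905,.121,.106+.1045-.001),.137)
E
```

```text
t 6.25 grasp [0.5897 0.121  0.2146] h 0.1371 tilt [-3.e-04 -0.e+00 -1.e+00] F [-0.8  0.1 -1.3] w 0.016
shift cm [-0.01  0.07  0.51] turn 0.0
t 6.3 grasp [0.5898 0.1211 0.2146] h 0.1372 tilt [-2.e-04 -0.e+00 -1.e+00] F [-0.1  1.2 -0.9] w 0.0156
shift cm [-0.02  0.07  0.51] turn 0.0
```

View pics/w5.png

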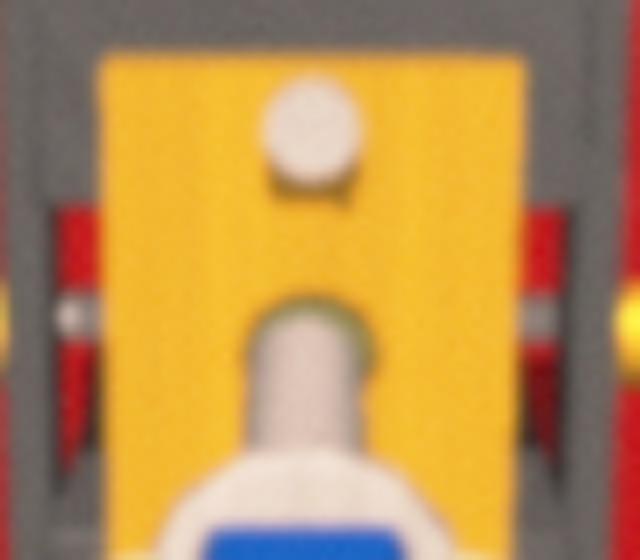

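Laterally the tip is about 0.5 mm left, and along y it sits about 1.3 mm too far to +y. I'll correct this and feel down gently.

{"api": "play_rows", "payload": {
  "commands": [
    [1, [-0.13, 0.05, 0], 0],
    [1, [-0.13, 0.05, 0.2], 0],
    [1, [-0.13, 0.05, 0.3], 0],
    [1, [-0.13, 0.05, 0.4], 0],
    [1, [-0.13, 0.05, 0.5], 0],
    [1, [-0.13, 0.05, 0.55], 0]
  ]
}}

```text
time_s: 6.9
tool_pos: [0.5905, 0.1198, 0.3681]
tcp_rot: [0.657, 0.754, -0.0, -0.0]
wrist_force: [0.0, -0.9, -1.1]
width: 0.0162
gripper_force: 30.0
```

```bash
cat > st.py <<'E'
from h import *
go((.5905,.121,.106+.1045-.001),.137)
s=robot.observe();print("tip above bench",s["tool_pos"][2]-.159-.1045,"M",s["moment"].round(2))
E
python3 st.py
```

```text
t 6.9 grasp [0.5904 0.1198 0.2091] h 0.137 tilt [-2.e-04  0.e+00 -1.e+00] F [ 0.  -0.9 -1.1] w 0.0162
shift cm [ 0.12  0.02 -0.04] turn 0.0
tip above bench 0.10456079579568862 M [-0.06  0.03  0.01]
```

{"api": "play_rows", "payload": {
  "commands": [
    [1, [0, 0, 0.05], 0],
    [1, [0, 0, 0.1], 0],
    [1, [0, 0, 0.15], 0],
    [1, [0, 0, 0.2], 0]
  ]
}}

```text
time_s: 7.3
tool_pos: [0.5905, 0.1198, 0.3662]
tcp_rot: [0.657, 0.754, 0.0, -0.0]
wrist_force: [1.1, 0.6, -0.6]
width: 0.0155
gripper_force: 30.0
```

```bash
python3 st.py
```

```text
t 7.3 grasp [0.5905 0.1198 0.2072] h 0.1371 tilt [ 0.e+00  1.e-04 -1.e+00] F [ 1.1  0.6 -0.6] w 0.0155
shift cm [ 0.12  0.02 -0.23] turn 0.0
tip above bench 0.10268106251483074 M [-0.14  0.09 -0.  ]
```

The tip is about 3 mm inside the bore with no force. The stone's top should be at 88–93 mm, so I'll carry on gently.

{"api": "play_rows", "payload": {
  "commands": [
    [1, [0, 0, 0.15], 0],
    [1, [0, 0, 0.3], 0],
    [1, [0, 0, 0.45], 0],
    [1, [0, 0, 0.6], 0],
    [1, [0, 0, 0.75], 0],
    [1, [0, 0, 0.75], 0]
  ]
}}

```text
time_s: 7.9
tool_pos: [0.5904, 0.1197, 0.3584]
tcp_rot: [0.657, 0.754, -0.0, -0.0]
wrist_force: [0.1, 0.5, -1.6]
width: 0.0159
gripper_force: 30.0
```

```bash
python3 st.py
```

```text
t 7.9 grasp [0.5903 0.1197 0.1994] h 0.137 tilt [-5.e-04 -1.e-04 -1.e+00] F [ 0.1  0.5 -1.6] w 0.0159
shift cm [ 0.12  0.03 -1.01] turn 0.0
tip above bench 0.09488533463884737 M [-0.07  0.02 -0.01]
```

{"api": "play_rows", "payload": {
  "commands": [
    [1, [0, 0, 0.1], 0],
    [1, [0, 0, 0.2], 0],
    [1, [0, 0, 0.3], 0],
    [1, [0, 0, 0.4], 0],
    [1, [0, 0, 0.5], 0],
    [1, [0, 0, 0.6], 0],
    [1, [0, 0, 0.7], 0],
    [1, [0, 0, 0.8], 0]
  ]
}}

```text
time_s: 8.7
tool_pos: [0.5911, 0.1202, 0.3534]
tcp_rot: [0.657, 0.754, 0.001, 0.001]
wrist_force: [-3.1, 0.0, 13.7]
width: 0.0159
gripper_force: 30.0
```

```bash
python3 st.py
```

```text
t 8.7 grasp [0.5915 0.1205 0.1944] h 0.1372 tilt [ 0.0028  0.0015 -1.    ] F [-3.1  0.  13.7] w 0.0159
shift cm [ 0.08 -0.04 -1.51] turn 0.0
tip above bench 0.08990776787780759 M [-0.11  1.14 -0.04]
```

{"api": "play_rows", "payload": {
  "commands": [
    [1, [0, 0, 0.05], 0],
    [1, [0, 0, 0.1], 0],
    [1, [0, 0, 0.15], 0],
    [1, [0, 0, 0.2], 0]
  ]
}}

```text
time_s: 9.1
tool_pos: [0.5911, 0.1204, 0.3516]
tcp_rot: [0.657, 0.754, 0.002, 0.001]
wrist_force: [-3.8, -0.2, 14.5]
width: 0.0159
gripper_force: 30.0
```

```bash
python3 st.py
```

```text
t 9.1 grasp [0.5915 0.1206 0.1926] h 0.1373 tilt [ 0.0028  0.0017 -1.    ] F [-3.8 -0.2 14.5] w 0.0159
shift cm [ 0.07 -0.04 -1.69] turn 0.0
tip above bench 0.08808448747734306 M [ 0.01  1.28 -0.01]
```

The stone is sliding at about 15 N, so I'll keep going.

{"api": "play_rows", "payload": {
  "commands": [
    [1, [0, 0, 0.1], 0],
    [1, [0, 0, 0.2], 0],
    [1, [0, 0, 0.3], 0],
    [1, [0, 0, 0.4], 0],
    [1, [0, 0, 0.5], 0],
    [1, [0, 0, 0.6], 0],
    [1, [0, 0, 0.7], 0],
    [1, [0, 0, 0.8], 0]
  ]
}}

```text
time_s: 9.9
tool_pos: [0.5911, 0.1204, 0.3436]
tcp_rot: [0.657, 0.754, 0.002, 0.0]
wrist_force: [-4.7, 0.7, 15.3]
width: 0.016
gripper_force: 30.0
```

```bash
python3 st.py
```

```text
t 9.9 grasp [0.5915 0.1207 0.1846] h 0.1373 tilt [ 0.0028  0.0018 -1.    ] F [-4.7  0.7 15.3] w 0.016
shift cm [ 0.07 -0.04 -2.49] turn 0.0
tip above bench 0.08012605199522917 M [-0.02  1.26  0.04]
```

{"api": "play_rows", "payload": {
  "commands": [
    [1, [0, 0, 0.1], 0],
    [1, [0, 0, 0.2], 0],
    [1, [0, 0, 0.3], 0],
    [1, [0, 0, 0.4], 0],
    [1, [0, 0, 0.5], 0],
    [1, [0, 0, 0.6], 0],
    [1, [0, 0, 0.7], 0],
    [1, [0, 0, 0.8], 0],
    [1, [0, 0, 0.9], 0],
    [1, [0, 0, 1.0], 0],
    [1, [0, 0, 1.1], 0],
    [1, [0, 0, 1.2], 0]
  ]
}}

```text
time_s: 11.1
tool_pos: [0.5911, 0.1205, 0.3316]
tcp_rot: [0.657, 0.754, 0.002, 0.0]
wrist_force: [-5.1, 0.6, 15.1]
width: 0.0161
gripper_force: 30.0
```

```bash
python3 st.py
```

```text
t 11.1 grasp [0.5915 0.1207 0.1726] h 0.1373 tilt [ 0.0027  0.0018 -1.    ] F [-5.1  0.6 15.1] w 0.0161
shift cm [ 0.07 -0.04 -3.69] turn 0.0
tip above bench 0.06806402246600436 M [-0.01  1.27  0.  ]
```

{"api": "play_rows", "payload": {
  "commands": [
    [1, [0, 0, 0.1], 0],
    [1, [0, 0, 0.2], 0],
    [1, [0, 0, 0.3], 0],
    [1, [0, 0, 0.4], 0],
    [1, [0, 0, 0.5], 0],
    [1, [0, 0, 0.6], 0]
  ]
}}

```text
time_s: 11.7
tool_pos: [0.5911, 0.1205, 0.3257]
tcp_rot: [0.657, 0.754, 0.002, 0.0]
wrist_force: [-5.5, 0.4, 17.2]
width: 0.0162
gripper_force: 30.0
```

```bash
python3 st.py
```

```text
t 11.7 grasp [0.5915 0.1208 0.1667] h 0.1373 tilt [ 0.0027  0.0018 -1.    ] F [-5.5  0.4 17.2] w 0.0162
shift cm [ 0.07 -0.04 -4.28] turn 0.0
tip above bench 0.062150558038233286 M [-0.    1.38  0.05]
```

{"api": "play_rows", "payload": {
  "commands": [
    [1, [0, 0, 0.05], 0],
    [1, [0, 0, 0.1], 0],
    [1, [0, 0, 0.15], 0],
    [1, [0, 0, 0.2], 0]
  ]
}}

```text
time_s: 12.1
tool_pos: [0.5903, 0.1197, 0.3202]
tcp_rot: [0.657, 0.754, -0.0, -0.0]
wrist_force: [0.2, 0.1, -1.4]
width: 0.0158
gripper_force: 30.0
```

```bash
python3 st.py
```

```text
t 12.1 grasp [0.5902 0.1196 0.1612] h 0.1369 tilt [-7.e-04 -2.e-04 -1.e+00] F [ 0.2  0.1 -1.4] w 0.0158
shift cm [ 0.13  0.03 -4.83] turn -0.0
tip above bench 0.05670958651525278 M [-0.11  0.04 -0.04]
```

The force has vanished at tip height 57 mm, so the stone has dropped. I'll withdraw straight up and verify.

{"api": "play_rows", "payload": {
  "commands": [
    [1, [0, 0, -1], 0],
    [1, [0, 0, -2.5], 0],
    [1, [0, 0, -4], 0],
    [1, [0, 0, -5.5], 0],
    [1, [0, 0, -7.5], 0],
    [1, [0, 0, -10], 0],
    [1, [0, 0, -12], 0],
    [1, [0, 0, -12], 0]
  ]
}}

```text
time_s: 12.9
tool_pos: [0.5915, 0.1197, 0.4455]
tcp_rot: [0.657, 0.754, 0.003, 0.002]
wrist_force: [0.4, 0.7, -0.7]
width: 0.016
gripper_force: 30.0
```

```bash
python3 - <<'E'
from h import *
ca=robot.get_calibration("scene");i=robot.capture("scene");w=robot.capture("wrist");cv2.imwrite("pics/w6f.png",w)
v=np.zeros((500,800,3),np.uint8);v[:,:400]=cv2.resize(i[185:260,255:315],(400,500),interpolation=2);v[:400,400:]=cv2.resize(w[110:210,210:310],(400,400),interpolation=2)
cv2.imwrite("pics/v6.png",v)
# rack hole from the earlier wrist view: hole at (258,172) while grasp (.5638,-.1935,.2795)
go((.5637,-.194,.2795),.147)
E
```

```text
t 13.0 grasp [0.5906 0.1197 0.2824] h 0.1368 tilt [ 1.3e-03  4.0e-04 -1.0e+00] F [ 0.5 -0.3 -1.8] w 0.0162
shift cm [-30.7   -6.92   0.28] turn -0.01
```

View pics/v6.png

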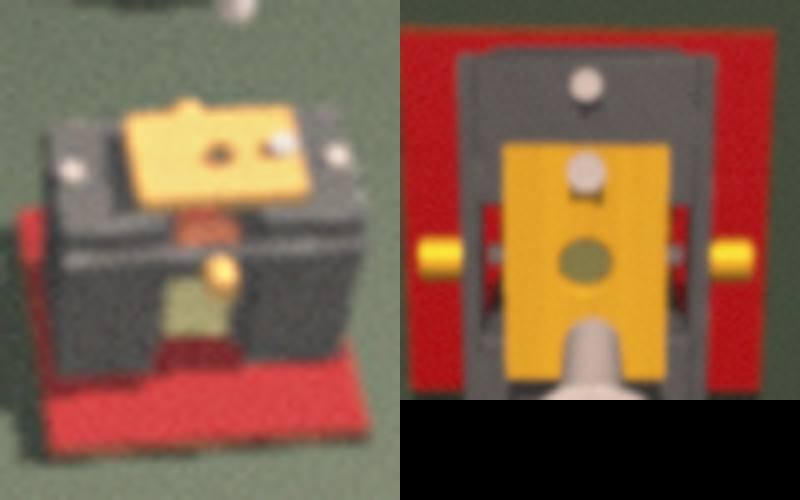

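The stone now stands on the felt, visible in the stand's opening at about crop (197,308). I'll take the rod back above its hole.

{"api": "play_rows", "payload": {
  "commands": [
    [1, [-3, -0.7, 0], -0.01],
    [1, [-7, -1.6, 0], -0.01],
    [1, [-12, -2.7, 0], -0.01],
    [1, [-17, -3.8, 0], -0.01],
    [1, [-22, -5, 0], -0.01],
    [1, [-26, -5.9, 0], -0.01],
    [1, [-29, -6.5, 0], -0.01],
    [1, [-30.7, -6.9, 0], -0.01],
    [1, [-30.7, -6.9, 0], -0.01],
    [1, [-30.7, -6.9, 3], -0.01],
    [1, [-30.7, -6.9, 6], -0.01],
    [1, [-30.7, -6.9, 8], -0.01],
    [1, [-30.7, -6.9, 8], -0.01],
    [1, [-30.7, -6.9, 8], -0.01]
  ]
}}

```text
time_s: 14.4
tool_pos: [0.5642, -0.1925, 0.3603]
tcp_rot: [0.653, 0.758, -0.0, -0.001]
wrist_force: [0.7, -0.1, -0.5]
width: 0.0156
gripper_force: 30.0
```

```bash
python3 - <<'E'
from h import *
go((.5639,-.1935,.1245),.147)
c=robot.get_calibration("wrist");w=robot.capture("wrist");cv2.imwrite("pics/w7.png",cv2.resize(w[120:220,210:310],(600,600),interpolation=2))
E
```

```text
t 14.4 grasp [ 0.564  -0.1924  0.2013] h 0.1485 tilt [-1.5e-03  9.0e-04 -1.0e+00] F [ 0.7 -0.1 -0.5] w 0.0156
shift cm [-0.1  -0.04  7.68] turn 0.001
```

View pics/w7.png

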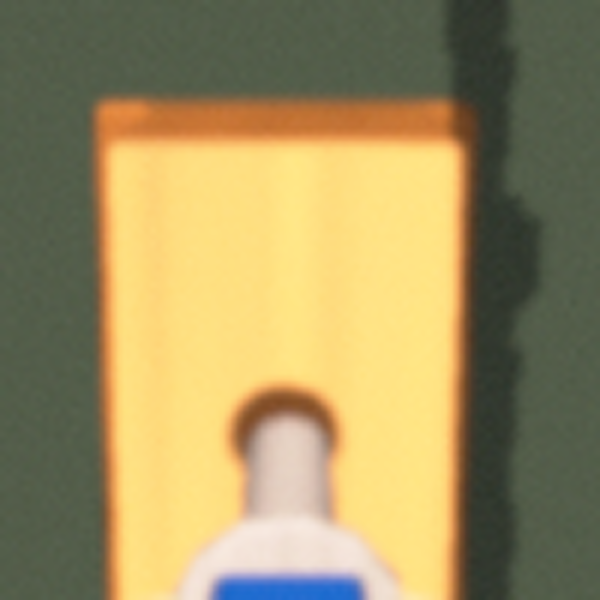

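The tip is over the hole, centred in u (284 vs 288) with a small gap at the top as expected. Now I'll lower it in.

{"api": "play_rows", "payload": {
  "commands": [
    [1, [-0.1, -0.04, 0.3], 0],
    [1, [-0.1, -0.04, 0.7], 0],
    [1, [-0.1, -0.04, 1.0], 0],
    [1, [-0.1, -0.04, 1.2], 0],
    [1, [-0.1, -0.04, 1.4], 0],
    [1, [-0.1, -0.04, 1.6], 0],
    [1, [-0.1, -0.04, 1.8], 0]
  ]
}}

```text
time_s: 15.15
tool_pos: [0.5638, -0.1948, 0.3425]
tcp_rot: [0.653, 0.757, -0.0, -0.0]
wrist_force: [0.3, 0.1, -1.7]
width: 0.016
gripper_force: 30.0
```

```bash
sed -i 's/go(.*/go((.5639,-.1935,.1245),.147)/' st.py; python3 st.py
```

```text
t 15.15 grasp [ 0.5638 -0.1948  0.1835] h 0.147 tilt [-1.e-04  0.e+00 -1.e+00] F [ 0.3  0.1 -1.7] w 0.016
shift cm [0.13 0.03 5.9 ] turn 0.0
tip above bench 0.07903348336535805 M [-0.08  0.05  0.01]
```

{"api": "play_rows", "payload": {
  "commands": [
    [1, [0.08, 0, 0.5], 0],
    [1, [0.08, 0, 1.5], 0],
    [1, [0.08, 0, 2.5], 0],
    [1, [0.08, 0, 3.5], 0],
    [1, [0.08, 0, 4.5], 0],
    [1, [0.08, 0, 5.2], 0],
    [1, [0.08, 0, 5.6], 0],
    [1, [0.08, 0, 5.8], 0],
    [1, [0.08, 0, 5.9], 0],
    [1, [0.08, 0, 5.9], 0]
  ]
}}

```text
time_s: 16.15
tool_pos: [0.5638, -0.1941, 0.2839]
tcp_rot: [0.653, 0.757, 0.0, 0.0]
wrist_force: [0.1, -0.9, -1.6]
width: 0.0159
gripper_force: 30.0
```

```bash
python3 st.py
```

```text
t 16.15 grasp [ 0.5639 -0.1941  0.1249] h 0.147 tilt [ 4.e-04 -1.e-04 -1.e+00] F [ 0.1 -0.9 -1.6] w 0.0159
shift cm [0.06 0.01 0.04] turn -0.0
tip above bench 0.020413208865354263 M [-0.07  0.06  0.03]
```

{"api": "play_rows", "payload": {
  "commands": [
    [1, [0, 0, 0.05], 0],
    [1, [0, 0, 0.1], 0],
    [1, [0, 0, 0.1], 0],
    [4.5, [0, 0, 0.1], 0],
    [4.5, [0, 0, 0.1], 0],
    [4.5, [0, 0, 0.1], 0],
    [4.5, [0, 0, 0.1], 0],
    [4.5, [0, 0, 0.1], 0],
    [4.5, [0, 0, -2], 0],
    [4.5, [0, 0, -5], 0],
    [4.5, [0, 0, -9], 0],
    [4.5, [0, 0, -13], 0],
    [4.5, [0, 0, -13], 0],
    [4.5, [0, 0, -13], 0]
  ]
}}

```text
time_s: 17.55
tool_pos: [0.5639, -0.1942, 0.4149]
tcp_rot: [0.653, 0.757, 0.001, 0.001]
wrist_force: [0.7, 0.5, -0.9]
width: 0.0451
gripper_force: 0.0
```

```bash
python3 - <<'E'
from h import *
go((.5639,-.1935,.1245),.147)
w=robot.capture("wrist");i=robot.capture("scene");v=np.zeros((400,800,3),np.uint8)
v[:,:400]=cv2.resize(w[110:260,180:330],(400,400),interpolation=2);v[:,400:]=cv2.resize(i[150:270,120:320],(400,240),interpolation=2).repeat(1,0)[:240].__class__((0,)) if 0 else 0
v[:240,400:]=cv2.resize(i[150:270,120:320],(400,240),interpolation=2)
cv2.imwrite("pics/v8.png",v)
E
```

```text
t 17.55 grasp [ 0.5643 -0.1942  0.2559] h 0.147 tilt [ 2.6e-03 -5.0e-04 -1.0e+00] F [ 0.7  0.5 -0.9] w 0.0451
shift cm [ 0.08 -0.02 13.14] turn 0.0
```

View pics/v8.png

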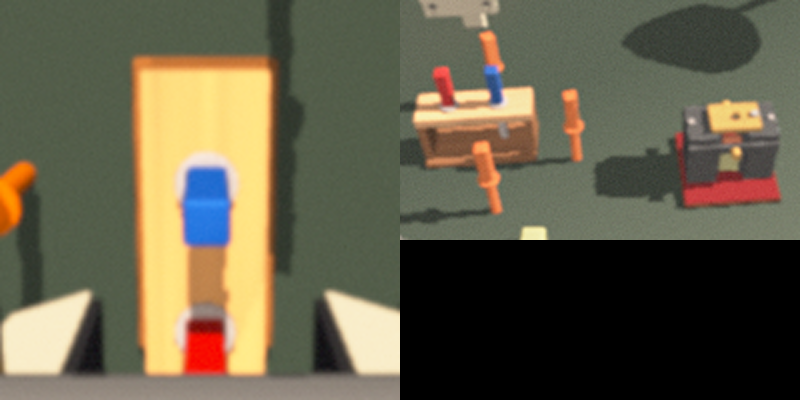

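The rod stands upright in its rack hole with its collar on the plate, the gripper is clear, the stone is on the felt, and the neighbouring objects in view are where they were.

```bash
python3 -c "
from workcell import robot
print(robot.finish_job())"
```

```text
the job is handed in; nothing more can be done
None
```

The stone was pressed out and stands on the felt, the rod is back in the rack hole it came from, and the job was handed in after about 17.6 s; the highest wrist force I read while pressing was about 17 N, and I got no verdict back.

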